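# Clamp the cover of a specimen chamber

### The job

Clamp the cover of the specimen chamber shut: with the fingertips or the back of a finger, push the steel strap over the cover until it stops in the catch, and only then push the cam lever on it fully down. Just push, do not lift or shift the loose cover, and leave the other things on the bench where they are.

Things in the scene. Friction and masses are not known exactly. Their poses are not given: they have to be found in the camera images.
- chamber: fixed specimen chamber. White housing 200 x 240 x 35 mm (its x, y, z), an aluminium base ring 116 mm across and a clear cylinder above it, topped by the cover. Origin: bench level on the chamber's vertical axis; z up. In its frame the strap's steel hinge post (20 mm across) stands at x 0, y +75 mm and the catch post at y -80 mm.
- cover: loose aluminium cover, disc 112 mm across and 12 mm thick, lying on the clear cylinder; a short spigot under it sits in the cylinder. Origin: centre of the disc's underside, 110 mm above the bench; its top is at 122 mm.
- catch (a point): point in the catch opening where the strap's centre line lies when home, 140 mm above the bench, 155 mm from strap_hinge. The catch post (18 mm x 22 mm, with a thin lip over the strap reaching 156 mm above the bench) stands on the far side of the strap's path, so the strap runs in from the open side and stops against it. The lip overhangs only 2 mm past the strap's centre line.
- strap_hinge (a point): centre of the strap's vertical hinge, mid-thickness of the strap, 140 mm above the bench
- strap_end (a point): end of the strap's centre line, mid-thickness, 185 mm from strap_hinge. The strap is a flat steel bar 22 mm wide and 12 mm thick (134 to 146 mm above the bench), 12 mm clear of the cover, moving level. Nothing is in the way of its swing.
- strap (a joint): strap angle, rad. 0 = home, across the middle of the cover and stopped in the catch (mechanical stop); larger = swung open (range 0 to 2.0; starts 1.0 to 1.6). Seen from above, opening is clockwise and closing is counter-clockwise. Stiff hinge (0.4 N m of friction, about 2.5 N at the end), stays where it is left.
- lever_axle (a point): axle of the cam lever, carried on two ears (29 mm wide together) in the middle of the strap: 75 mm from strap_hinge towards strap_end, 168 mm above the bench; the axle is level, across the strap
- lever_end (a point): end of the cam lever, 95 mm from lever_axle. Steel lever 12 mm wide and 10 mm thick; its last 30 mm is a black grip 22 mm wide (across the strap) and 12 mm thick.
- cam (a joint): cam lever angle, rad. 0 = upright, released; 1.57 = fully down, clamped, lying level above the strap and pointing from the axle towards strap_hinge (mechanical stop). Starts 0 to 0.3. It tips towards the strap's hinge end; 0.22 N m of friction (about 3 N at the grip), stays where it is left.
- jar: closed jar, 44 mm across, 60 mm tall, loose bystander, origin: centre of its underside
- dish: open glass dish, 80 mm across, 16 mm tall, loose bystander, origin: centre of its underside
- stub_big: flat aluminium specimen puck, 25 mm across, 10 mm thick, on the chamber's white housing, loose bystander, origin: centre of its underside
- driver: screwdriver lying down, 160 mm long, loose bystander, origin: middle of its handle-to-tip line's underside
- carton: cardboard box 90 x 60 x 45 mm, loose bystander, origin: centre of its underside
- bottle: white bottle, 64 mm across, 150 mm tall, loose bystander, origin: centre of its underside
- beaker: glass beaker, 70 mm across, 80 mm tall, loose bystander, origin: centre of its underside

How it is judged (in metres and radians):
On the way, in this order (a step that is already met when the one before it is completed fails the run):
1. the strap is home in the catch, the lever still up (value of joint strap below 0.06 rad and value of joint cam below 0.8 rad), for 0.2 s.
2. the cam lever is fully down with the strap home (value of joint strap below 0.06 rad and value of joint cam above 1.45 rad), for 0.2 s.
At the end, for the whole second after the job is handed in: Strap within 0.06 rad of its stop in the catch, cam lever past 1.45 rad (fully down is 1.57), both at rest, the cover within 8 mm and the bystanders within 30 mm of where they started (all of step 2 and velocity of joint strap between -0.05 and 0.05 rad/s and velocity of joint cam between -0.05 and 0.05 rad/s and distance of cover from where it was at the start of the episode below 0.008 m and distance of each of jar, dish, stub_big, driver, carton, bottle, beaker from where it was at the start of the episode below 0.03 m); the robot touches nothing.
It fails at once if the cam lever is pushed down while the strap is not yet home (value of joint cam above 0.8 rad and value of joint strap above 0.12 rad).
It fails at once if the cover is lifted or shifted by more than 8 mm (distance of cover from where it was at the start of the episode above 0.008 m).
It fails at once if a bystander is moved or lifted by more than 30 mm (distance of any of jar, dish, stub_big, driver, carton, bottle, beaker from where it was at the start of the episode above 0.03 m).
It also fails if it takes over 53 s, if anything falls off the work surface, if the arm or the gripper's body presses on something with over 40 N, if the wrist force passes 120 N, or if a joint passes its speed limit or range.

### The arm

A 6-joint arm with a two-finger parallel gripper is mounted at the origin on the work surface. World frame = base frame: x ahead of the robot, y to its left, z up, the work surface at z = 0. Lengths are in mm, angles in degrees, forces in N, time in s.
With the tool pointing down it reaches from about 300 to 850 mm from the base axis. Payload 4.2 kg.
Tool frame: the origin (TCP) lies at the centre of the arm's flange, where the gripper is bolted on; the fingertips stand 191 mm ahead of it and the grasp point (between the pads) lies 172 mm ahead of it; z points along the fingers, y is the direction in which the jaws open and shut (so a half turn about z gives the same grasp; the last joint's range is limited). The gripper opens to 91 mm and grips with 3 to 60 N. Pads are 32 mm wide; open, the fingers measure 118 mm over their backs; the gripper's body (76 mm by 178 mm) begins 60 mm behind the grasp point.
Start: joints at [-66.864, 18.312, 89.639, -0, 72.044, -1.146], TCP at [236.454, -524.13, 404.776] pointing down, gripper open.
Joint ranges: [-177.97, 177.97], [-48.28, 115.42], [12.27, 149.76], [-77.06, 257.06], [2.81, 150.46], [-146.56, 146.56]. Speed limits (degrees/s): [147.25, 147.25, 180, 180, 180, 180].

### API

Orientations are given as [roll, pitch, yaw] about the fixed x, y, z axes, in that order (R = Rz(yaw) Ry(pitch) Rx(roll)).
In Python, from workcell import status, vision, ticket gives the robot as it stands.
- The arm moves only by the shell command python3 -m jog 'ROWS' [FORCE]. ROWS is JSON, a list of rows, each a list of 7 numbers: the finger opening in m, from 0 to 0.0912, then the shift along the tool's x, y, z in m, then the turn, a rotation vector about the tool's x, y, z in rad. A call has 1 to 12 rows; each row shifts and turns the commanded pose from where the row before left it, along the tool's axes as they then stand; what a row does not reach is not made up. A row lasts 1/8 s, in which the tool goes at most 62.5 mm and 10.7 degrees, less where a joint would pass 70% of its speed; a pose out of reach is approached as far as the arm can. A call with a gripper value outside its range is refused whole. The fingers move at their own pace and stop on an object; FORCE is the grip in N (left out, the last holds). Time passes only in rows, so rows that do not move let the fingers close. It gives the time, the measured TCP pose, the force and the opening at its end, in the units of the state.
- status.state(): the state, without advancing time (a new reading comes with each control period).
- vision.grab_frame(name): name is "scene" or "side" or "wrist"; returns a dict with "color" (480x640x3 uint8, blue, green, red), "depth" (480x640 float32, mm along the optical axis (not along the pixel's ray), 0 where there is no reading), "fov_y" (degrees; the focal length in pixels is half the picture's height over the tangent of half this angle, whatever the lens; pixels are square), "cx", "cy" (the principal point, pixels), "pose" (4x4, takes a point from camera to world coordinates). Camera axes: x right, y down, z forward; pixel columns grow to the right and rows downward; lengths in mm; the calibration is good to about 2 mm. A picture is of the moment at which its call begins.
- ticket.job_done(): hands the job in, once; it reports no verdict.
Trained networks look in the newest picture that a camera, given by its name, has taken for a name from the list of things; names that differ only in an ending like _2 or _b are one class to them, and where a whole thing is asked for, a point or a joint stands for the part that bears it (a point fixed in the world has none). Each returns a list of dicts, best first, with "p" (0 to 1); they miss things now and then, are a little off and sometimes report something else, mostly with a low value. They report only what shows in the picture. A call takes as long as a camera call.
- vision.find_in(camera, label): "location" ([x, y, z] in mm, in world coordinates, good to about 4 mm: the middle of the surface that is visible of it).
- vision.silhouettes(camera, label): "pixels" (480x640 bool, what is visible of it).
The state is a dict: "time_s": time; "qpos": joint angles; "qvel": joint speeds; "effort": joint torques, N m; "ee_pos": TCP position; "ee_rot": TCP orientation; "force": force on the tool from outside, world axes, zero at the start; "torque": the same for the moment, N m; "gripper_width": finger opening in mm.
Only numpy, scipy, OpenCV 4.12 (cv2) and the standard library are available. Lean on these libraries where they do the work, as an engineer would, in place of code of your own. Each camera call takes 0.05 s, during which the arm holds its last target.

## Working session

There is one attempt and no reset: what is moved stays moved. The work goes in short steps, Python scripts to look and compute and a shell command to move; the robot and the scene stay as the last step left them, time stands still between calls to the robot, and variables do not carry over. Pictures are saved under pics/ and viewed, and the job is handed in when it is done.

```bash
mkdir -p pics; ls; python3 - <<'E'
from workcell import status, vision
import cv2, json
s=status.state(); print({k:s[k] for k in ('time_s','ee_pos','ee_rot','force','gripper_width')})
for c in ('scene','side','wrist'):
    f=vision.grab_frame(c); cv2.imwrite(f'pics/{c}0.png',f['color']); print(c,f['fov_y'],f['cx'],f['cy'],f['pose'].round(3).tolist())
    for l in ('strap_hinge','strap_end','lever_axle','lever_end','catch','cover','chamber','strap','cam'):
        try:
            r=vision.find_in(c,l); print(' ',l,[(round(d['p'],2),[round(float(v)) for v in d['location']]) for d in r[:3]])
        except Exception as e: print(l,e)
E
```

```text
pics
{'time_s': 0.0, 'ee_pos': array([ 236.38892983, -523.96812048,  403.91353381]), 'ee_rot': array([-1.79897802e+02, -1.49876408e-03,  2.42844234e+01]), 'force': array([-0.43179261,  0.2563687 ,  0.78760458]), 'gripper_width': 91.4519802285696}
scene 52.596649582696514 320.1366713544714 250.15301232506314 [[0.86, 0.318, -0.398, 1137.317], [0.51, -0.562, 0.651, -865.794], [-0.016, -0.763, -0.646, 1041.629], [0.0, 0.0, 0.0, 1.0]]
  strap_hinge [(0.89, [585, 101, 145])]
  strap_end [(0.8, [585, 100, 146]), (0.72, [750, -59, 17])]
  lever_axle [(0.44, [597, 105, 217])]
  lever_end [(0.56, [593, 101, 222]), (0.17, [582, 100, 145])]
  catch [(0.64, [638, -2, 35])]
  cover [(0.91, [618, 32, 122])]
  chamber []
  strap [(0.69, [588, 100, 141])]
  cam []
side 56.075027861089 319.70744797771596 231.6412735722534 [[0.912, -0.261, 0.316, 187.735], [-0.41, -0.586, 0.699, -941.586], [0.003, -0.767, -0.642, 1027.006], [0.0, 0.0, 0.0, 1.0]]
  strap_hinge [(0.8, [578, 104, 147])]
  strap_end [(0.82, [577, 103, 146])]
  lever_axle [(0.61, [585, 105, 216])]
  lever_end [(0.66, [743, -64, 21]), (0.59, [586, 100, 215])]
  catch [(0.84, [580, -3, 39])]
  cover [(0.9, [616, 40, 121]), (0.3, [586, 102, 217])]
  chamber [(0.72, [588, 105, 216]), (0.59, [578, -3, 37])]
  strap [(0.95, [578, 104, 145])]
  cam [(0.61, [586, 103, 217])]
wrist 71.28208315137728 319.46893961739835 243.22057850051425 [[0.411, -0.884, -0.223, 297.23], [-0.912, -0.399, -0.101, -497.196], [0.0, 0.244, -0.97, 384.743], [0.0, 0.0, 0.0, 1.0]]
  strap_hinge []
  strap_end []
  lever_axle []
  lever_end []
  catch []
  cover []
  chamber []
  strap []
  cam []
```

View pics/scene0.png

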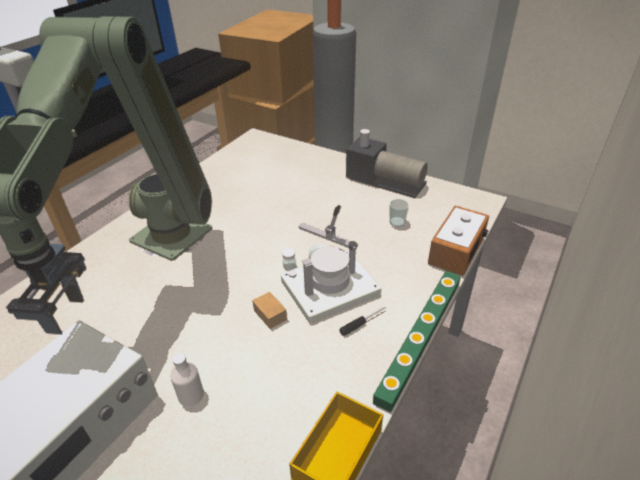

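View pics/side0.png

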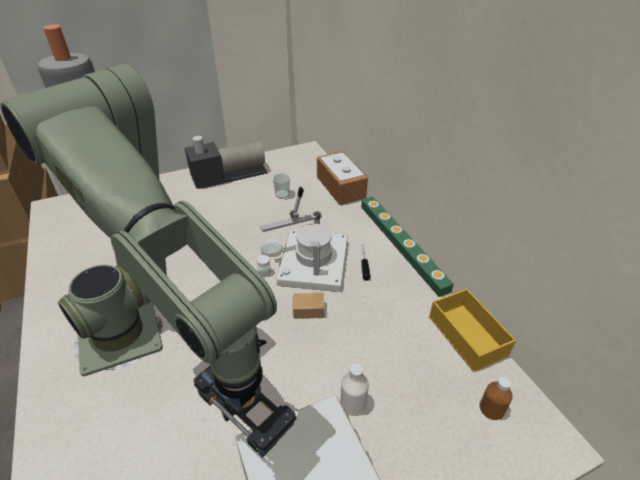

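```bash
cat > h.py <<'E'
import numpy as np, cv2
from workcell import status, vision
def cloud(f):
    d=f['depth']; F=240/np.tan(np.radians(f['fov_y']/2)); v,u=np.mgrid[:480,:640]
    P=np.stack([(u-f['cx'])/F*d,(v-f['cy'])/F*d,d,np.ones_like(d)],-1)@f['pose'].T
    P=P[...,:3]; P[d<=0]=np.nan; return P
def proj(f,p):
    F=240/np.tan(np.radians(f['fov_y']/2)); q=np.linalg.inv(f['pose'])@np.append(p,1); return q[0]/q[2]*F+f['cx'],q[1]/q[2]*F+f['cy']
def crop(f,name,u0,v0,w,h,k=4):
    cv2.imwrite(name,cv2.resize(f['color'][v0:v0+h,u0:u0+w],None,fx=k,fy=k,interpolation=cv2.INTER_CUBIC))
E
python3 - <<'E'
from h import *
for c,(u0,v0) in (('scene',(265,195)),('side',(240,170))):
    f=vision.grab_frame(c); P=cloud(f); crop(f,f'pics/{c}_c0.png',u0,v0,150,130,5)
    reg=(P[...,0]>400)&(P[...,0]<850)&(P[...,1]>-150)&(P[...,1]<300)
    def sel(a,b): 
        m=reg&(P[...,2]>a)&(P[...,2]<b); return P[m]
    cv=sel(117,127); 
    d=np.hypot(cv[:,0]-618,cv[:,1]-36); cv=cv[d<75]
    # circle: min enclosing
    (cc,r)=cv2.minEnclosingCircle(cv[:,:2].astype(np.float32)); print(c,'cover',len(cv),cc,r,cv.mean(0))
    st=sel(139,153); print('strap',len(st),st.min(0),st.max(0),np.median(st,0))
    np.save(f'{c}_st.npy',st)
    for a in range(130,290,10):
        s=sel(a,a+10); 
        if len(s): print(a,len(s),np.median(s,0).round(),s.min(0).round(),s.max(0).round())
    for l in ('strap','cam','strap_end','strap_hinge','lever_end','lever_axle'):
        r=vision.silhouettes(c,l)
        for d in r[:2]: 
            vv,uu=np.nonzero(d['pixels']); print(l,round(d['p'],2),len(uu),uu.min(),uu.max(),vv.min(),vv.max())
E
```

```text
scene cover 799 (624.4224853515625, 33.47764587402344) 74.37980651855469 [615.16113105  41.56685042 121.1180332 ]
strap 430 [468.28946692 -50.64665117 139.02977712] [665.91599547 126.20299996 152.79560249] [584.88481933 105.36052025 144.81379617]
130 109 [592. 100. 137.] [473. -47. 130.] [666. 114. 140.]
140 381 [583. 107. 145.] [468. -51. 140.] [666. 126. 150.]
150 90 [584. -29. 154.] [568. -47. 150.] [660. 122. 159.]
160 25 [583. 101. 167.] [561.  94. 160.] [588. 120. 170.]
170 40 [579. 105. 175.] [568.  93. 171.] [588. 126. 180.]
180 14 [584. 108. 186.] [570. 103. 180.] [587. 114. 190.]
190 7 [587. 107. 197.] [582. 103. 194.] [591. 113. 200.]
200 10 [587. 106. 203.] [582. 104. 200.] [592. 111. 208.]
210 13 [592. 106. 214.] [585. 103. 211.] [595. 112. 219.]
220 10 [596. 106. 225.] [589. 103. 222.] [599. 111. 230.]
230 10 [598. 104. 237.] [590.  99. 232.] [603. 114. 239.]
240 15 [601. 103. 244.] [593.  95. 240.] [605. 116. 250.]
250 25 [603. 106. 257.] [596.  98. 250.] [607. 119. 259.]
260 4 [602. 108. 260.] [599. 104. 260.] [604. 113. 262.]
strap 0.68 673 299 358 206 250
cam 0.61 1
[... 668 characters left out ...]
8. 170.]
170 37 [571. 103. 175.] [559.  95. 171.] [583. 120. 180.]
180 13 [577. 102. 186.] [570.  98. 181.] [583. 114. 190.]
190 13 [580. 105. 197.] [575. 101. 190.] [587. 112. 199.]
200 9 [582. 106. 205.] [579.  97. 201.] [588. 113. 208.]
210 14 [585. 104. 215.] [581.  99. 210.] [594. 114. 219.]
220 12 [587. 104. 225.] [582. 100. 220.] [595. 114. 230.]
230 14 [590. 102. 236.] [586.  96. 231.] [599. 116. 240.]
240 17 [593. 100. 245.] [589.  94. 240.] [599. 118. 249.]
250 26 [596. 102. 257.] [590.  95. 251.] [603. 120. 260.]
cam 0.51 134 290 303 187 215
strap_end 0.76 616 261 321 187 231
strap_hinge 0.64 606 261 320 187 230
lever_axle 0.7 154 289 303 187 217
lever_axle 0.65 41 283 290 268 274
```

```bash
ls pics
```

```text
scene0.png
scene_c0.png
side0.png
side_c0.png
wrist0.png
```

View pics/scene_c0.png

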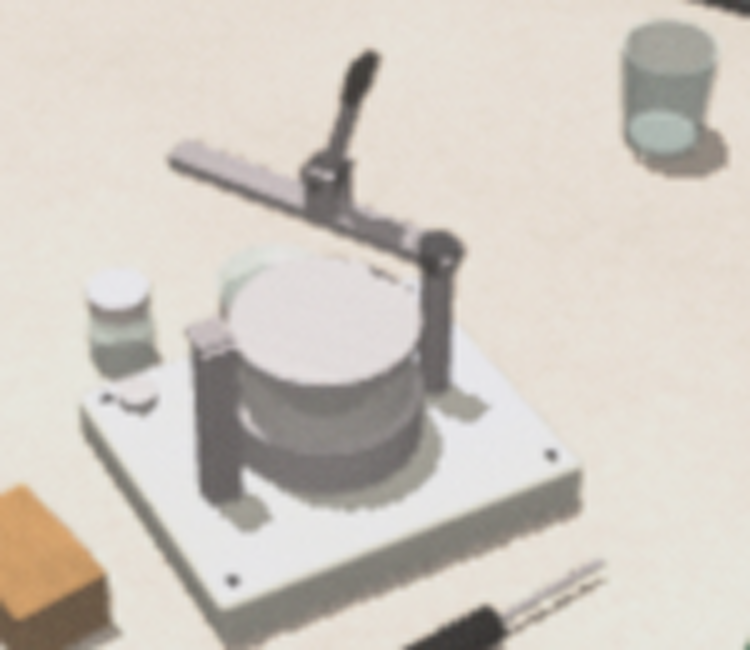

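View pics/side_c0.png

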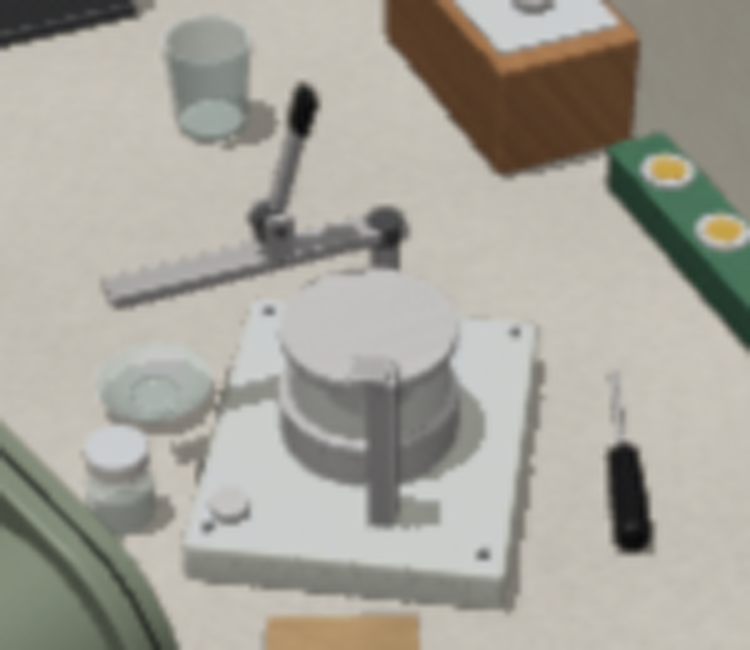

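```bash
python3 - <<'E'
from h import *
from scipy.optimize import minimize
# fit: strap rectangle axis via top surface points; catch post points
for c in ('scene','side'):
    st=np.load(f'{c}_st.npy'); 
    s=st[(st[:,1]>60)&(st[:,2]<149)&(st[:,2]>142)][:,:2]
    rect=cv2.minAreaRect(s.astype(np.float32)); print(c,'rect',rect, cv2.boxPoints(rect).round().tolist())
    vx=cv2.fitLine(s.astype(np.float32),cv2.DIST_HUBER,0,.01,.01).ravel(); print('line',vx, np.degrees(np.arctan2(vx[1],vx[0])))
    t=(s-vx[2:])@vx[:2]; print('extent',np.percentile(t,[0,1,99,100]), [ (vx[2:]+vx[:2]*a).round(1).tolist() for a in np.percentile(t,[1,99])])
    f=vision.grab_frame(c); P=cloud(f)
    m=(P[...,2]>128)&(P[...,2]<162)&(P[...,1]<0)&(P[...,1]>-90)&(P[...,0]>520)&(P[...,0]<640); q=P[m]; print('catch',len(q),q.min(0).round(),q.max(0).round(),q.mean(0).round())
    t=q[q[:,2]>150]; print('catch lip top',len(t), t.min(0).round(),t.max(0).round(),t.mean(0).round())
    # cover top circle: robust, contour of points
    m=(P[...,2]>119)&(P[...,2]<126)&(np.hypot(P[...,0]-618,P[...,1]-36)<75)
    q=P[m][:,:2]
    # maximize inliers: circle radius 56, penalty
    best=None
    def cost(x):
        d=np.hypot(*(q-x).T); return np.sum(np.clip(d-56,0,6))
    r=min((minimize(cost,[a,b],method='Nelder-Mead') for a in (600,615,630) for b in (25,35,45)),key=lambda r:r.fun); print('cover',r.x,r.fun,len(q))
    # feasible region mean
    g=[(a,b) for a in np.arange(590,645,1.) for b in np.arange(10,65,1.) if cost(np.array([a,b]))<r.fun+15]; print(np.mean(g,0),np.ptp(g,0))
    # housing top z 35
    m=(P[...,2]>30)&(P[...,2]<40)&(P[...,0]>450)&(P[...,0]<800)&(P[...,1]>-150)&(P[...,1]<220); q=P[m][:,:2].astype(np.float32)
    rect=cv2.minAreaRect(q); print('housing',rect)
E
```

```text
scene rect ((566.98095703125, 109.65647888183594), (29.868370056152344, 197.28189086914062), 89.0003433227539) [[468.0, 96.0], [665.0, 93.0], [666.0, 123.0], [469.0, 126.0]]
line [ 9.9955803e-01 -2.9727403e-02  5.6782172e+02  1.0919983e+02] -1.7035056
extent [-99.44137843 -96.4538909   96.61783699  97.75155929] [[471.4, 112.1], [664.4, 106.3]]
catch 119 [568. -48. 129.] [600. -17. 157.] [587. -36. 147.]
catch lip top 64 [568. -46. 150.] [600. -17. 157.] [584. -33. 154.]
cover [613.29443291  43.39301567] 58.46678731985484 689
[613.5         43.28571429] [3. 3.]
housing ((564.373046875, 5.6002960205078125), (358.90252685546875, 246.67239379882812), 57.761226654052734)
side rect ((562.7084350585938, 106.58320617675781), (30.31309700012207, 196.24435424804688), 88.1389389038086) [[464.0, 95.0], [660.0, 88.0], [661.0, 119.0], [465.0, 125.0]]
line [ 9.99206543e-01 -3.98281664e-02  5.58505493e+02  1.06993095e+02] -2.2825894
extent [-93.98676661 -92.09484295 100.54315942 102.40218009] [[466.5, 110.7], [659.0, 103.0]]
catch 98 [565. -51. 128.] [596. -21. 158.] [581. -39. 148.]
catch lip top 56 [565. -49. 150.] [596. -21. 158.] [581. -35. 154.]
cover [609.06968719  40.68714195] 74.38292724071329 526
[609.36842105  40.78947368] [4. 4.]
housing ((562.6832275390625, 2.8209075927734375), (359.6292724609375, 238.5152587890625), 58.41485595703125)
```

The scene and side crops show the hinge post top at about (352,243) in scene, the strap running left to about (300,227) with the lever upright on it, and the catch post at about (307,278).

The measurements agree with the given sizes:
- The cover centre is near (611,42).
- The hinge is near (652,105), which is 75 mm from it.
- The strap points along 178° and home is 237°, so it is about 1.03 rad open.

I'll move to the open (+y) side of the strap end, staying high and closing the fingers.

```bash
python3 -m jog '[[0,0.018,-0.0185,0,0,0,0],[0,0.036,-0.037,0,0,0,0],[0,0.036,-0.037,0,0,0,0],[0,0.036,-0.037,0,0,0,0],[0,0.036,-0.037,0,0,0,0],[0,0.036,-0.037,0,0,0,0],[0,0.036,-0.037,0,0,0,0],[0,0.036,-0.037,0,0,0,0],[0,0.036,-0.037,0,0,0,0],[0,0.036,-0.037,0,0,0,0],[0,0.036,-0.037,0,0,0,0],[0,0.036,-0.037,0,0,0,0]]' 20
```

```text
time_s: 3.8
ee_pos: [439.1, 35.7, 405.0]
ee_rot: [180.0, -0.0, 24.3]
force: [0.4, -0.4, -0.1]
gripper_width: 0.8
```

```bash
python3 -m jog '[[0,0.023,-0.024,0,0,0,0],[0,0.023,-0.024,0,0,0,0],[0,0.023,-0.024,0,0,0,0],[0,0.023,-0.024,0,0,0,0],[0,0,0,0,0,0,0.115],[0,0,0,0,0,0,0.115],[0,0,0,0,0,0,0.115],[0,0,0,0,0,0,0.115],[0,0,0,0,0,0,0]]'
python3 - <<'E'
from h import *
for c in ('wrist','scene'):
    f=vision.grab_frame(c)
    if c=='wrist':
        im=f['color'].copy()
        for p in ((652,105,146),(467,111,146),(482,157,128),(611,42,122)):
            u,v=proj(f,p); cv2.circle(im,(int(u),int(v)),4,(0,0,255),1)
        cv2.imwrite('pics/w1.png',im)
    else: crop(f,'pics/s1.png',220,150,200,170,4)
    P=cloud(f)
    m=(P[...,2]>139)&(P[...,2]<150)&(P[...,1]>70)&(P[...,0]>440)&(P[...,0]<700)&(P[...,1]<140); q=P[m]; 
    print(c,len(q)); 
    if len(q)>50:print(cv2.minAreaRect(q[:,:2].astype(np.float32)))
E
```

```text
time_s: 4.92
ee_pos: [483.2, 159.3, 404.8]
ee_rot: [180.0, -0.0, -2.0]
force: [-0.3, -0.2, 0.3]
gripper_width: 0.4
wrist 7448
((555.6326904296875, 109.60472869873047), (24.45639991760254, 179.9873809814453), 87.9411849975586)
scene 363
((568.0947875976562, 110.59183502197266), (28.648040771484375, 196.67437744140625), 87.96610260009766)
```

View pics/w1.png

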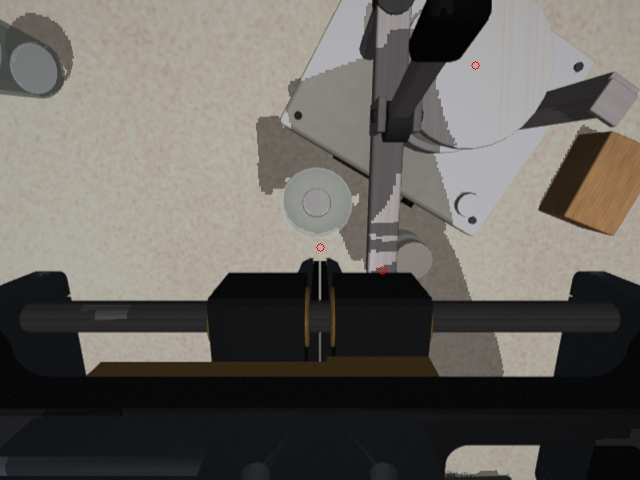

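View pics/s1.png

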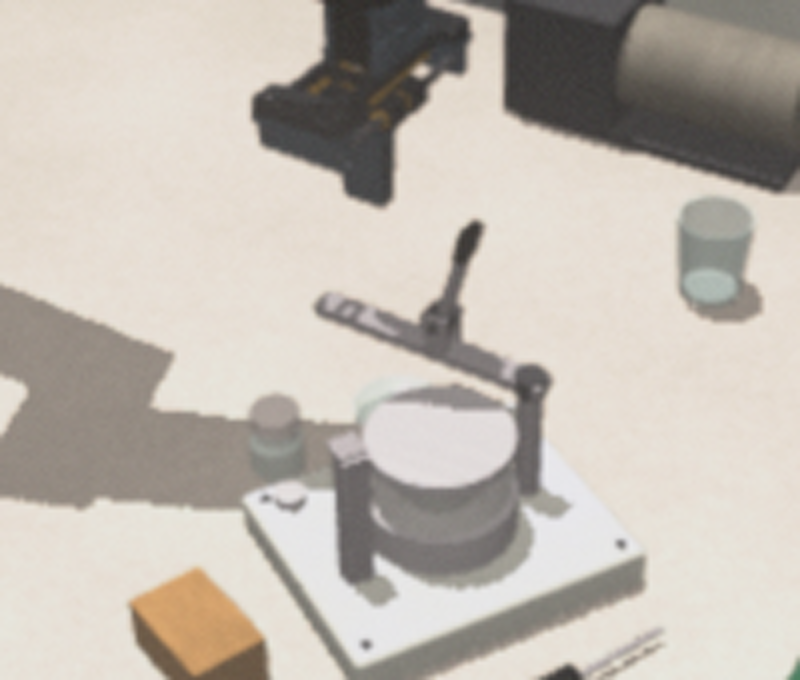

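The wrist view shows the strap edge-on from about (390,0) to (383,272), and my marked strap end lands on it. Its width is 24 mm and its centre y is about 110, as expected. Next I descend beside it.

```bash
python3 -m jog '[[0,0,0,0.03,0,0,0],[0,0,0,0.03,0,0,0],[0,0,0,0.025,0,0,0],[0,0,0.008,0,0,0,0],[0,0,0.006,0,0,0,0],[0,0,0,0,0,0,0]]'
python3 - <<'E'
from h import *
f=vision.grab_frame('wrist');cv2.imwrite('pics/w2.png',f['color'])
f=vision.grab_frame('side');crop(f,'pics/d2.png',200,130,200,150,4)
E
```

```text
time_s: 5.78
ee_pos: [483.1, 144.8, 321.0]
ee_rot: [-180.0, -0.1, -2.1]
force: [0.2, 0.8, 0.1]
gripper_width: 0.4
```

View pics/w2.png

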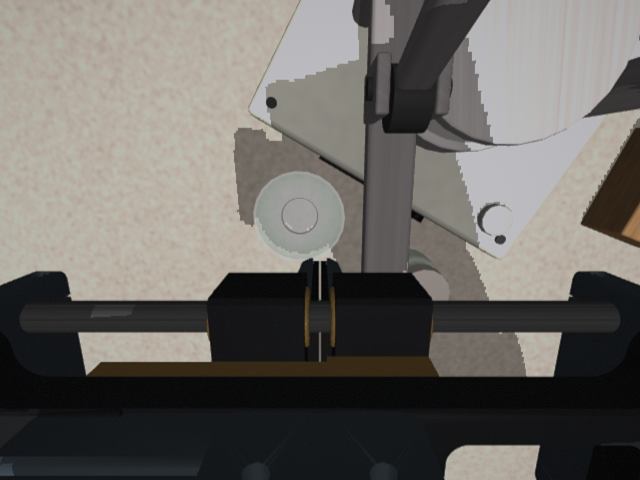

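View pics/d2.png

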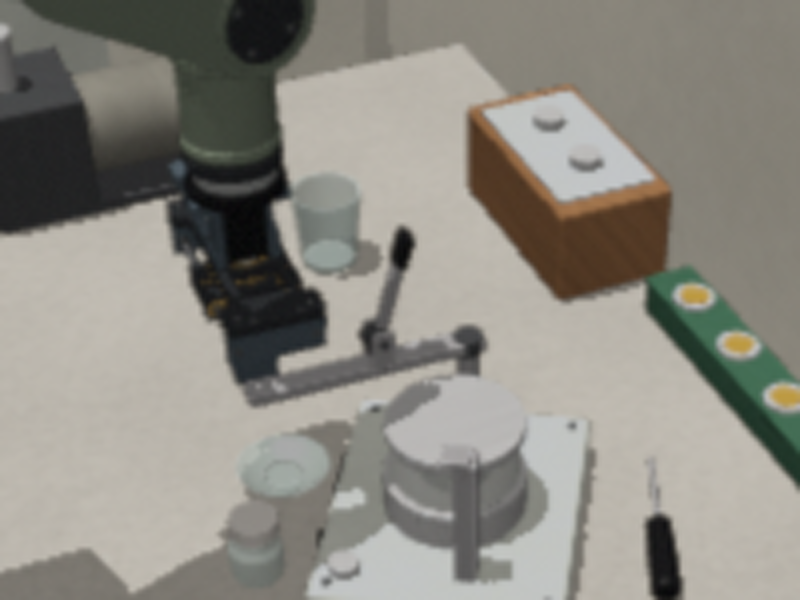

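```bash
python3 -m jog '[[0,0,0.005,0,0,0,0],[0,0,0.004,0,0,0,0],[0,-0.0014,0.0136,0,0,0,-0.08],[0,-0.0014,0.0136,0,0,0,-0.08],[0,-0.0014,0.0136,0,0,0,-0.08],[0,-0.0014,0.0136,0,0,0,-0.08],[0,-0.0014,0.0136,0,0,0,-0.08],[0,-0.0014,0.0136,0,0,0,-0.08],[0,0,0,0,0,0,0]]'
python3 - <<'E'
from h import *
f=vision.grab_frame('wrist');cv2.imwrite('pics/w3.png',f['color'])
f=vision.grab_frame('scene');crop(f,'pics/s3.png',220,150,200,150,4)
f=vision.grab_frame('side');crop(f,'pics/d3.png',200,130,200,150,4)
E
```

```text
time_s: 7.0
ee_pos: [487.5, 54.6, 319.8]
ee_rot: [180.0, -0.0, 25.3]
force: [0.3, -0.4, -0.1]
gripper_width: 0.7
```

View pics/s3.png

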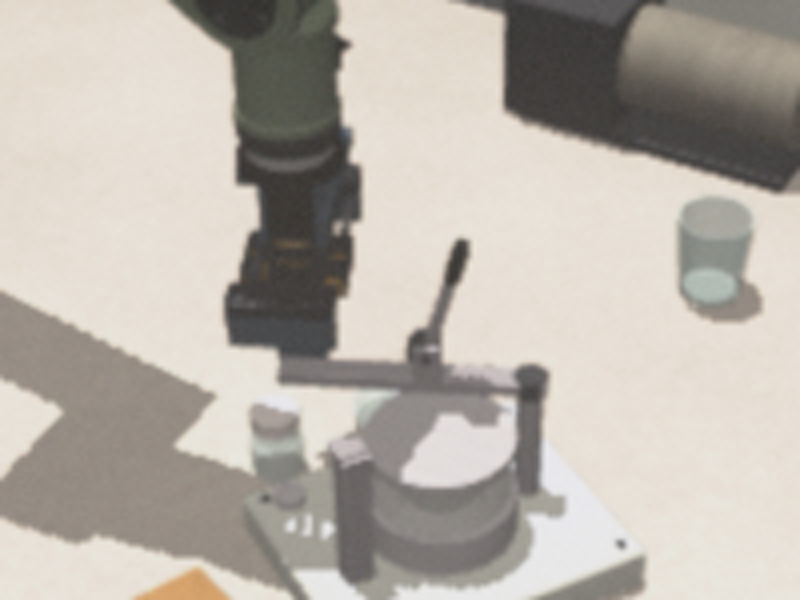

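View pics/w3.png

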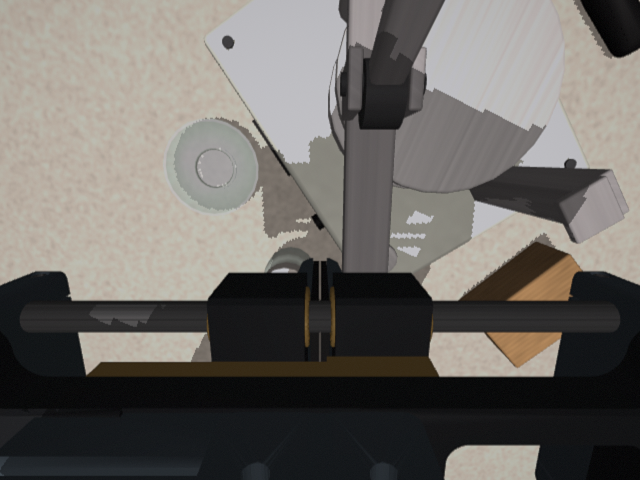

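The strap is following the finger: in the wrist view it runs from (370,0) to (365,272), beside the closed fingers, and the lever is still up. I'll continue the arc.

```bash
python3 -m jog '[[0,-0.0014,0.0136,0,0,0,-0.08],[0,-0.0014,0.0136,0,0,0,-0.08],[0,-0.0014,0.0136,0,0,0,-0.08],[0,-0.0014,0.0136,0,0,0,-0.08],[0,-0.0014,0.0136,0,0,0,-0.08],[0,-0.0008,0.007,0,0,0,-0.04],[0,0,0,0,0,0,0]]'
python3 - <<'E'
from h import *
f=vision.grab_frame('wrist');cv2.imwrite('pics/w4.png',f['color'])
f=vision.grab_frame('scene');crop(f,'pics/s4.png',220,150,200,150,4)
f=vision.grab_frame('side');crop(f,'pics/d4.png',200,130,200,150,4)
print(status.state()['force'])
E
```

```text
time_s: 8.02
ee_pos: [524.7, -9.4, 319.6]
ee_rot: [-180.0, 0.0, 50.6]
force: [-0.5, -0.0, 0.6]
gripper_width: 0.4
[-0.67436906 -0.37226779 -0.27833965]
```

View pics/w4.png

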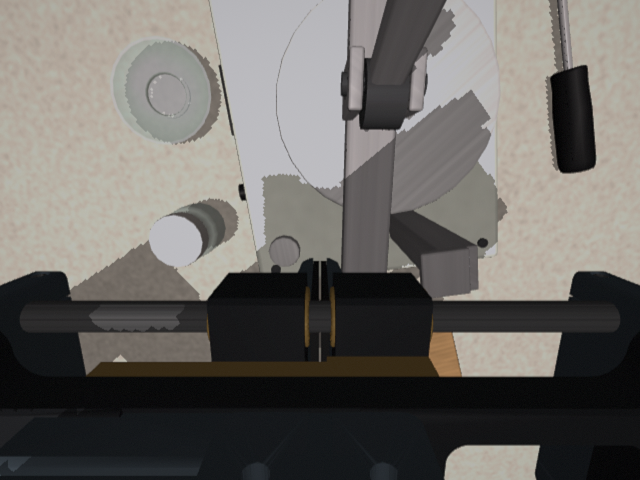

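View pics/s4.png

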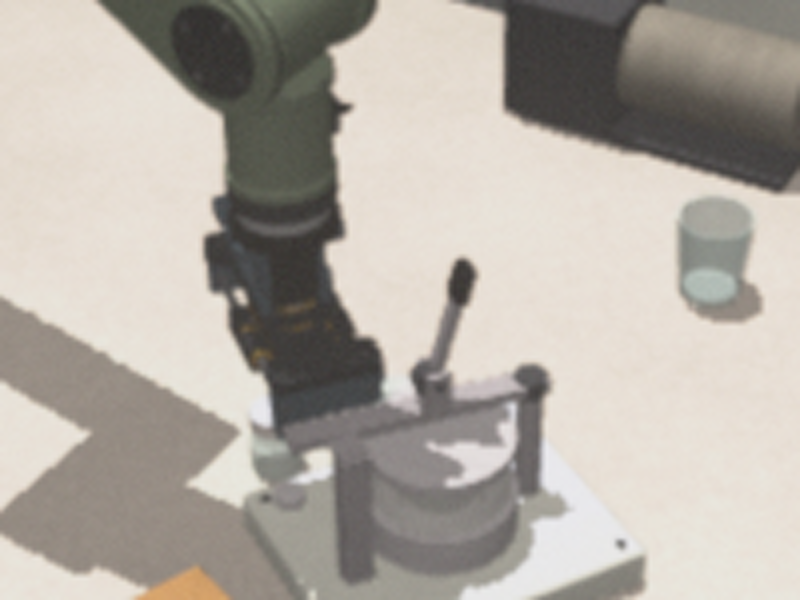

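View pics/d4.png

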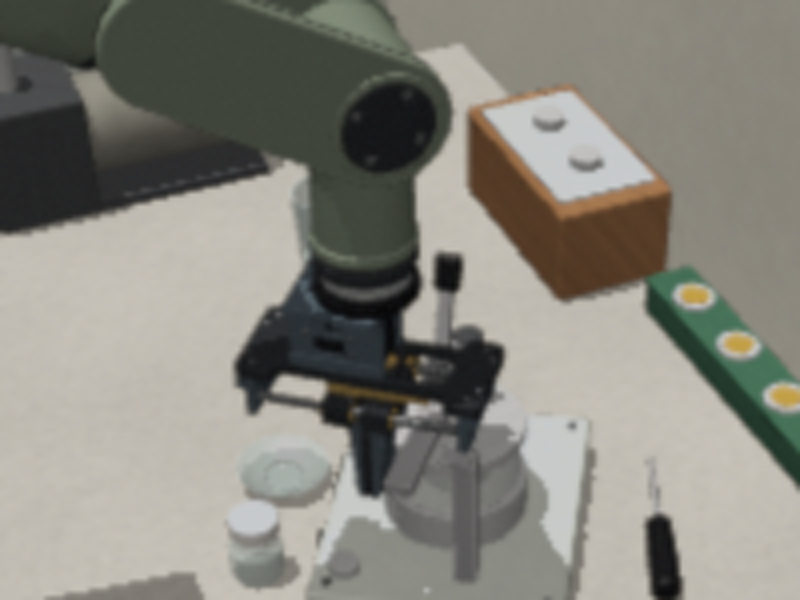

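```bash
python3 -m jog '[[0,-0.0006,0.0051,0,0,0,-0.03],[0,-0.0006,0.0051,0,0,0,-0.03],[0,-0.0006,0.0051,0,0,0,-0.03]]'; python3 -m jog '[[0,-0.0003,0.0026,0,0,0,-0.015],[0,0,0,0,0,0,0]]'
python3 -m jog '[[0,0,0.002,0,0,0,0]]';python3 -m jog '[[0,0,0.002,0,0,0,0]]'
python3 - <<'E'
from h import *
f=vision.grab_frame('wrist');cv2.imwrite('pics/w5.png',f['color'])
print(status.state()['force'])
E
```

```text
time_s: 8.55
ee_pos: [535.9, -20.5, 319.7]
ee_rot: [-180.0, 0.0, 55.9]
force: [-0.7, 2.1, 0.3]
gripper_width: 0.7
time_s: 8.8
ee_pos: [538.0, -22.4, 319.7]
ee_rot: [180.0, 0.0, 56.7]
force: [0.5, 0.4, 0.5]
gripper_width: 0.8
time_s: 8.93
ee_pos: [539.2, -23.2, 319.7]
ee_rot: [-180.0, 0.0, 56.7]
force: [-2.0, 1.3, -0.2]
gripper_width: 0.0
time_s: 9.05
ee_pos: [540.9, -24.3, 319.7]
ee_rot: [-180.0, 0.0, 56.7]
force: [-2.4, 1.0, 0.2]
gripper_width: 0.4
[-2.15015699  0.59904464  0.12719768]
```

View pics/w5.png

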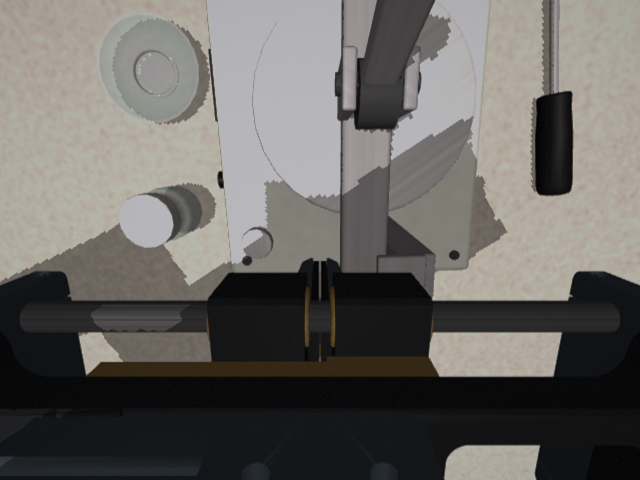

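The lip's left edge, at about (378,260), now covers the strap's right edge. The strap's centre is at about u=364, so a few mm remain. I'll keep pushing gently until the force rises.

```bash
python3 -m jog '[[0,-0.0002,0.002,0,0,0,-0.012]]'; python3 -m jog '[[0,-0.0002,0.002,0,0,0,-0.012]]'
python3 -m jog '[[0,0,0.002,0,0,0,-0.012]]';python3 -m jog '[[0,0,0.0015,0,0,0,0]]'; python3 -m jog '[[0,0,0.0015,0,0,0,0]]'
python3 - <<'E'
from h import *
f=vision.grab_frame('wrist');cv2.imwrite('pics/w6.png',f['color'])
print(status.state()['force'])
E
```

```text
time_s: 9.22
ee_pos: [542.4, -25.6, 319.7]
ee_rot: [-180.0, 0.0, 57.4]
force: [-3.1, 0.6, 0.4]
gripper_width: 0.3
time_s: 9.35
ee_pos: [543.8, -26.8, 319.6]
ee_rot: [-179.9, 0.0, 58.1]
force: [-6.1, 3.6, 4.1]
gripper_width: 0.5
time_s: 9.48
ee_pos: [544.5, -27.3, 319.6]
ee_rot: [-179.6, 0.1, 58.7]
force: [-10.4, 5.7, 8.1]
gripper_width: 0.6
time_s: 9.6
ee_pos: [545.1, -27.6, 319.6]
ee_rot: [-179.5, 0.1, 58.7]
force: [-12.6, 7.1, 9.1]
gripper_width: 0.2
time_s: 9.72
ee_pos: [545.6, -27.9, 319.6]
ee_rot: [-179.3, 0.1, 58.7]
force: [-15.3, 9.3, 10.6]
gripper_width: 0.6
[-13.25993063   8.68757221   9.25833066]
```

View pics/w6.png

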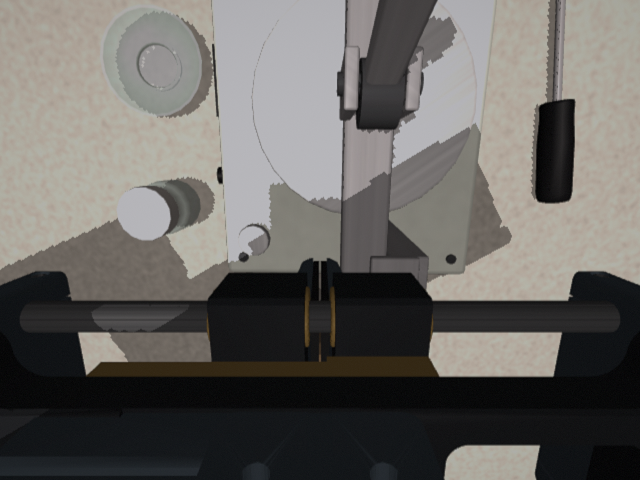

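The force rose to about 18 N with motion stopped, so the strap is against the catch post. I'll back off, rise and verify from above.

```bash
python3 -m jog '[[0,0,-0.006,0,0,0,0],[0,0,-0.01,0,0,0,0],[0,0,-0.01,0,0,0,0],[0,0,0,-0.03,0,0,0],[0,0,0,-0.05,0,0,0],[0,0,0,-0.05,0,0,0],[0,0,0,-0.02,0,0,0],[0,0,0,0,0,0,0]]'
python3 - <<'E'
from h import *
f=vision.grab_frame('wrist');cv2.imwrite('pics/w7.png',f['color'])
P=cloud(f)
for nm,(a,b) in dict(strap=(143,149),lip=(152,160),lever=(200,275),cover=(119,125),house=(32,38)).items():
    m=(P[...,2]>a)&(P[...,2]<b)&(P[...,0]>480)&(P[...,0]<720)&(P[...,1]>-120)&(P[...,1]<180); q=P[m][:,:2].astype(np.float32)
    if len(q)>30: print(nm,len(q),cv2.minAreaRect(q),cv2.fitLine(q,cv2.DIST_HUBER,0,.01,.01).ravel().round(3),q.min(0),q.max(0))
m=(P[...,2]>195)&(P[...,2]<280)&(P[...,0]>540)
q=P[m]; 
for a in range(170,275,10):
    s=q[(q[:,2]>a)&(q[:,2]<a+10)]
    if len(s): print(a,len(s),s.mean(0).round(1),np.ptp(s,axis=0).round())
print(status.state()['force'])
f=vision.grab_frame('scene');crop(f,'pics/s7.png',260,180,150,120,5)
E
```

```text
time_s: 10.78
ee_pos: [526.2, -15.8, 471.4]
ee_rot: [179.8, -0.1, 58.7]
force: [-0.7, -0.5, 0.4]
gripper_width: 0.6
strap 4405 ((609.646728515625, 28.42852783203125), (198.02484130859375, 39.568511962890625), 59.313079833984375) [5.23000e-01 8.52000e-01 6.05111e+02 3.81580e+01] [543.5869   -56.792576] [663.8521  120.38403]
lip 736 ((594.923828125, 2.7170639038085938), (105.00727844238281, 29.77945327758789), 68.7746353149414) [ 1.98000e-01  9.80000e-01  5.80549e+02 -3.12650e+01] [563.738   -49.97812] [613.82605   55.866497]
lever 2145 ((617.8749389648438, 55.628578186035156), (25.909156799316406, 21.807369232177734), 57.813819885253906) [1.65000e-01 9.86000e-01 6.17032e+02 5.68320e+01] [607.0827    42.468685] [632.58234   70.730896]
cover 7358 ((607.50048828125, 40.314048767089844), (107.1837158203125, 110.84452056884766), 33.12773513793945) [  0.722  -0.692 604.753  41.446] [553.68726  -31.740826] [664.6139   96.99377]
house 17184 ((595.9230346679688, 20.193984985351562), (287.8115234375, 198.79310607910156), 58.28542709350586) [ 1.16000e-01 -9.93000e-01  5.98333e+02  5.92960e+01] [ 480.0455  -119.59199] [719.9764  179.99411]
190 60 [610.2  45.5 197.6] [ 9. 13.  5.]
200 123 [611.3  47.5 205.2] [10. 14. 10.]
210 141 [612.7  49.7 215.1] [10. 13. 10.]
220 144 [614.2  51.3 224.8] [10. 10. 10.]
230 196 [615.2  53.9 236. ] [17. 18. 10.]
240 367 [616.1  56.  245.2] [18. 18. 10.]
250 1020 [620.2  60.7 257.2] [22. 19. 10.]
260 154 [621.6  61.1 260.5] [17. 14.  1.]
[-0.60802615  0.22607517 -0.13660838]
```

View pics/w7.png

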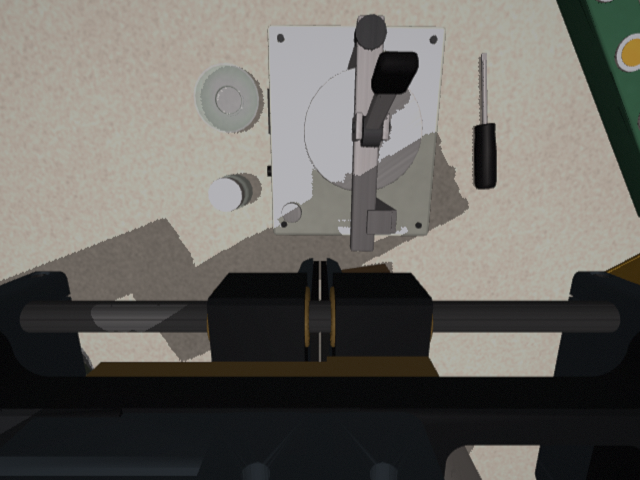

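View pics/s7.png

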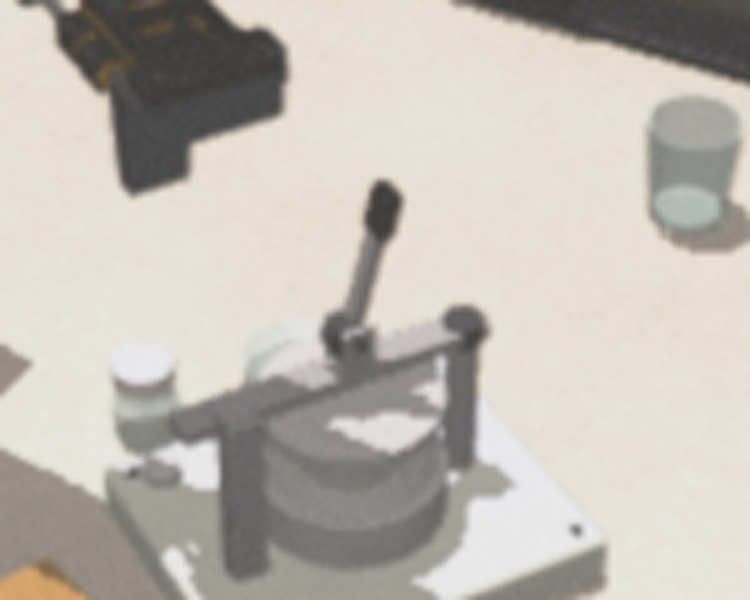

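The strap is home: its direction is 58.5°, the housing's is 58.3°, and the strap lies under the lip. The lever lies in the strap's plane, tilted about 0.24 rad, and the computed axle agrees with the given sizes. Next I go behind the lever, on its catch side.

```bash
python3 -m jog '[[0,0.02,0.01,0,0,0,0],[0,0.02,0.01,0,0,0,0],[0,0.02,0.01,0,0,0,0],[0,0.017,0.009,0,0,0,0],[0,0,0,0.02,0,0,0],[0,0,0,0.019,0,0,0],[0,0,0,0,0,0,0]]'
python3 - <<'E'
from h import *
f=vision.grab_frame('wrist');cv2.imwrite('pics/w8.png',f['color'])
f=vision.grab_frame('scene');crop(f,'pics/s8.png',260,180,150,120,5)
f=vision.grab_frame('side');crop(f,'pics/d8.png',230,130,150,120,5)
s=status.state();x,y=s['ee_pos'][:2]; print(s['force'],.525*x+.851*y, -.851*x+.525*y)
E
```

```text
time_s: 11.75
ee_pos: [599.2, 29.7, 427.4]
ee_rot: [-179.7, 0.2, 58.7]
force: [0.7, 0.4, -0.0]
gripper_width: 0.5
[-0.233523   -0.52755499  0.68725651] 340.05146741472845 -494.7412870048492
```

View pics/s8.png

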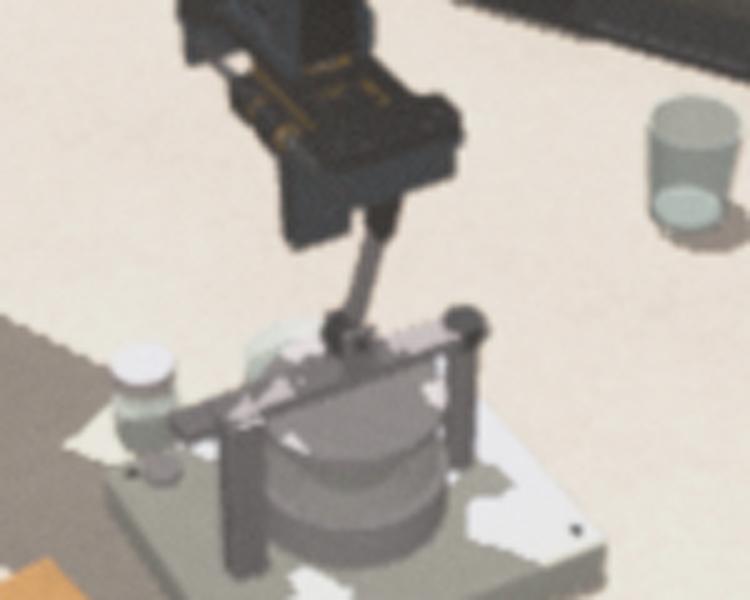

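View pics/d8.png

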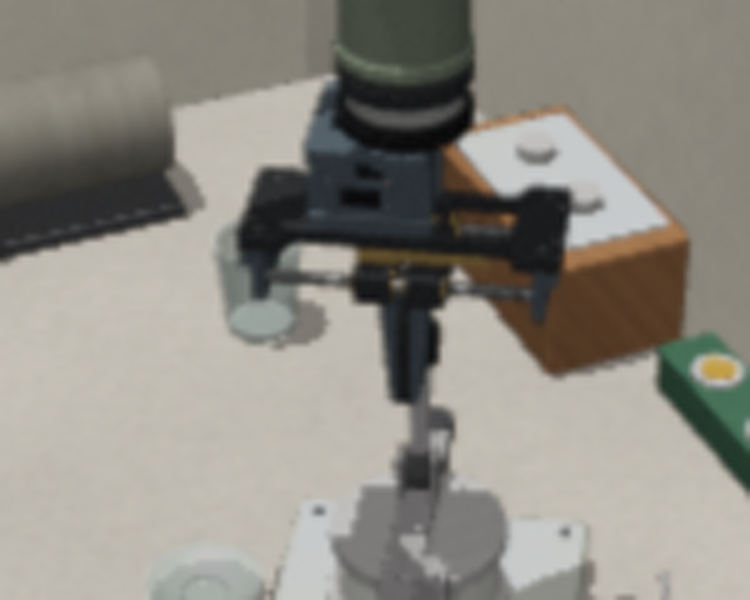

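View pics/w8.png

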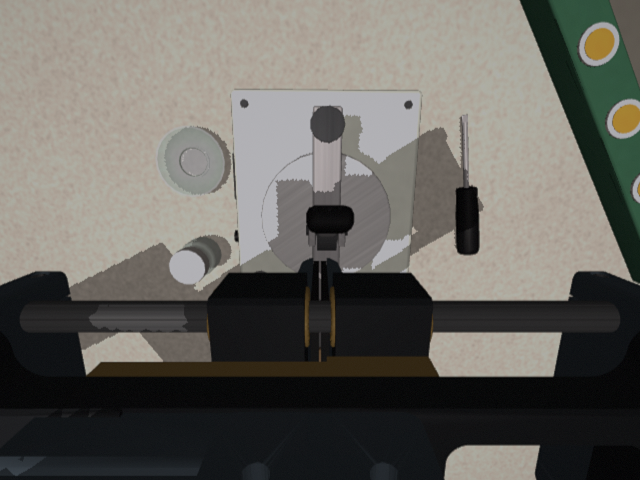

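The scene view shows the fingertip at about (300,240) in the crop, just behind the lever grip at (383,210). The wrist view shows the grip at (330,218), a few mm to the right of the finger gap. I'll correct y by 3 mm and push along the lever's arc.

```bash
python3 -m jog '[[0,0.006,0.003,0,0,0,0],[0,0.007,0,0,0,0,0],[0,0.01,0,0.001,0,0,0],[0,0.009,0,0.002,0,0,0],[0,0.01,0,0.006,0,0,0]]'
python3 - <<'E'
from h import *
s=status.state();x,y=s['ee_pos'][:2]; print(s['force'],.525*x+.851*y, -.851*x+.525*y,s['ee_pos'][2]-191)
f=vision.grab_frame('scene');crop(f,'pics/s9.png',260,180,150,120,5)
E
```

```text
time_s: 12.52
ee_pos: [624.2, 64.5, 421.6]
ee_rot: [180.0, 0.0, 58.7]
force: [-1.0, -1.6, 0.0]
gripper_width: 0.4
[-0.96926319 -1.59003817  0.04144391] 382.57450691129213 -497.31771760361534 230.64981130595368
```

View pics/s9.png

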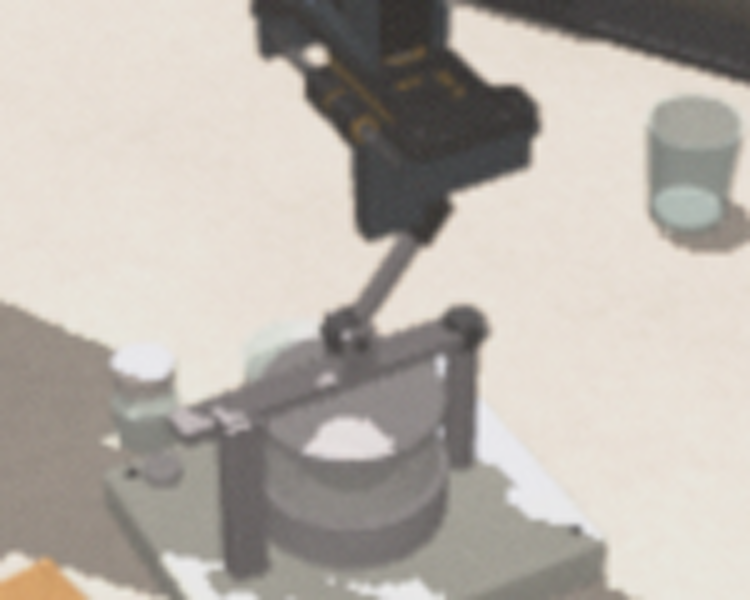

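The lever is tipping towards the hinge ahead of the fingertip, at about 2 N, and the strap still lies under the lip. I'll carry on along the arc.

```bash
python3 -m jog '[[0,0.009,0,0.006,0,0,0],[0,0.008,0,0.009,0,0,0],[0,0.007,0,0.009,0,0,0],[0,0.005,0,0.01,0,0,0],[0,0.004,0,0.01,0,0,0],[0,0.002,0,0.006,0,0,0]]'; python3 -m jog '[[0,0,0,0.003,0,0,0]]'; python3 -m jog '[[0,0,0,0.002,0,0,0]]'
python3 - <<'E'
from h import *
s=status.state();x,y=s['ee_pos'][:2]; print(s['force'],.525*x+.851*y, -.851*x+.525*y,s['ee_pos'][2]-191)
f=vision.grab_frame('scene');crop(f,'pics/s10.png',260,180,150,120,5)
E
```

```text
time_s: 13.32
ee_pos: [642.2, 94.1, 370.9]
ee_rot: [-180.0, 0.0, 58.7]
force: [-0.8, -2.7, 2.2]
gripper_width: 0.4
time_s: 13.45
ee_pos: [642.2, 94.2, 368.4]
ee_rot: [-180.0, -0.1, 58.7]
force: [-0.3, -0.3, 3.4]
gripper_width: 0.8
time_s: 13.58
ee_pos: [642.2, 94.2, 367.0]
ee_rot: [180.0, -0.1, 58.7]
force: [-1.0, 1.8, 2.1]
gripper_width: 0.8
[-0.96743093  1.79840335  2.09942733] 417.33971631542806 -497.00015810096306 176.00370859484002
```

View pics/s10.png

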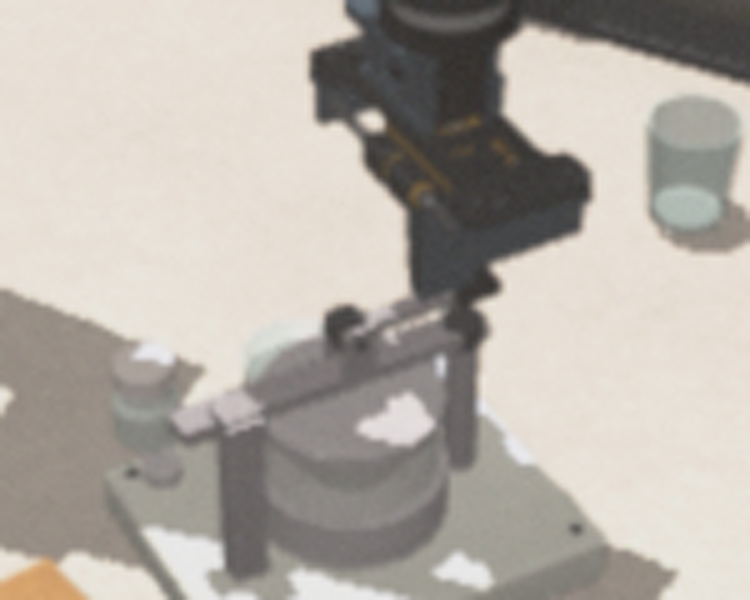

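```bash
for i in 1; do :; done; python3 -m jog '[[0,0,0,0.002,0,0,0]]'; python3 -m jog '[[0,0,0,0.002,0,0,0]]'; python3 -m jog '[[0,0,0,0.002,0,0,0]]'; python3 -m jog '[[0,0,0,0.001,0,0,0]]'
```

```text
time_s: 13.75
ee_pos: [642.2, 94.3, 365.3]
ee_rot: [180.0, -0.1, 58.7]
force: [-0.2, 2.5, 3.0]
gripper_width: 0.4
time_s: 13.88
ee_pos: [642.1, 94.3, 364.7]
ee_rot: [179.9, -0.2, 58.7]
force: [-3.8, 1.9, 14.4]
gripper_width: 0.4
time_s: 14.0
ee_pos: [641.9, 94.3, 364.5]
ee_rot: [179.9, -0.2, 58.7]
force: [-6.4, 1.8, 21.6]
gripper_width: 0.5
time_s: 14.12
ee_pos: [641.7, 94.3, 364.5]
ee_rot: [179.8, -0.2, 58.7]
force: [-7.3, 0.8, 22.8]
gripper_width: 0.3
```

There is a hard stop at tip z 173.5 mm, against 174 expected for a level lever. I'll hold briefly, then lift straight off, retreat and check.

```bash
python3 -m jog '[[0,0,0,0,0,0,0],[0,0,0,0,0,0,0],[0,0,0,-0.006,0,0,0],[0,0,0,-0.01,0,0,0],[0,0,0,-0.04,0,0,0],[0,0,0,-0.04,0,0,0],[0,-0.04,0,-0.03,0,0,0],[0,-0.04,0,0,0,0,0],[0,-0.04,0,0,0,0,0],[0,-0.03,0,0,0,0,0],[0,0,0,0,0,0,0],[0,0,0,0,0,0,0]]'
python3 - <<'E'
from h import *
f=vision.grab_frame('wrist');cv2.imwrite('pics/w11.png',f['color'])
P=cloud(f)
e=np.array([.523,.852])
for nm,(a,b) in dict(strap=(143,149),lever=(166,185),house=(32,38)).items():
    m=(P[...,2]>a)&(P[...,2]<b)&(P[...,0]>480)&(P[...,0]<720)&(P[...,1]>-120)&(P[...,1]<180); q=P[m][:,:2].astype(np.float32)
    if len(q)>30: print(nm,len(q),cv2.minAreaRect(q)); l=cv2.fitLine(q,cv2.DIST_HUBER,0,.01,.01).ravel(); print(l, np.degrees(np.arctan2(l[1],l[0])))
    if nm=='lever':
        q=P[m]; t=q[:,:2]@e
        for a in range(340,470,10):
            k=(t>a)&(t<a+10)
            if k.sum(): print(a,k.sum(),q[k,2].mean().round(1))
print(np.nanmax(P[...,2]*((P[...,0]>560)&(P[...,0]<720)&(P[...,1]>0)&(P[...,1]<150))))
f=vision.grab_frame('scene');crop(f,'pics/s11.png',260,180,150,120,5)
f=vision.grab_frame('side');cv2.imwrite('pics/d11.png',f['color'])
E
```

```text
time_s: 15.62
ee_pos: [564.6, -34.0, 485.6]
ee_rot: [-180.0, -0.0, 58.7]
force: [0.4, 0.0, 0.2]
gripper_width: 0.6
strap 2893 ((607.748779296875, 23.563026428222656), (188.3739776611328, 38.7425422668457), 58.75492477416992)
[5.526898e-01 8.333871e-01 5.852334e+02 3.256662e+00] 56.448257
lever 3196 ((629.6580200195312, 76.33163452148438), (108.59346771240234, 29.640121459960938), 59.757713317871094)
[5.200208e-01 8.541536e-01 6.318155e+02 7.745498e+01] 58.666348
340 337 178.7
350 447 178.9
360 244 175.3
370 186 172.9
380 201 172.9
390 203 172.7
400 209 172.8
410 240 172.5
420 417 173.3
430 407 173.5
440 305 173.3
house 17189 ((594.6439208984375, 17.736190795898438), (293.3074951171875, 198.76376342773438), 58.33859634399414)
[ 1.0373098e-01 -9.9460536e-01  6.1320880e+02  4.7852139e+01] -84.04594
398.813683755816
```

View pics/w11.png

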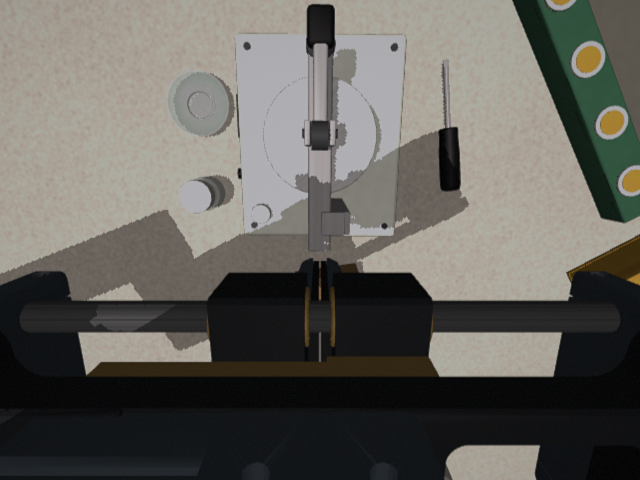

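View pics/s11.png

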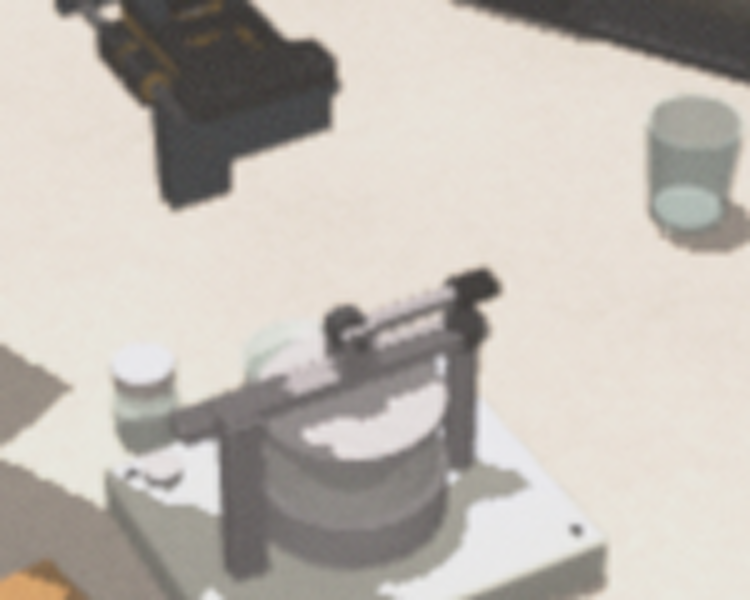

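View pics/d11.png

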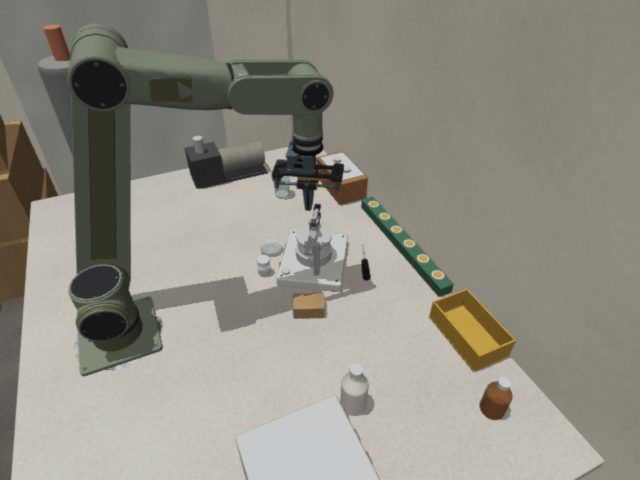

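The lever is level: its top is 172.5–173.5 mm along its length. Its direction of 58.7° gives the strap's angle, against 58.3° for the housing, and the strap is under the lip. The other things look unmoved and the robot touches nothing, so I'm handing in.

```bash
python3 -c "
from workcell import ticket; print(ticket.job_done())"
```

```text
the job is handed in; nothing more can be done
None
```

The cover is clamped: I pushed the strap home with the back of the closed fingers, and only then pushed the cam lever fully down with the fingertips. I handed the job in at about 16 s; it reports no verdict.

- **Strap:** it stopped hard against the catch post at about 18 N. After I backed off, its direction was 58.5° against 58.3° for the housing, and it lay under the lip.
- **Lever:** it stopped at fingertip height 173.5 mm, with 174 mm expected for a level lever. After I lifted off, its top measured 172.5–173.5 mm along its length.
- **One check disagreed:** the last line fit to the strap gave 56.4°, probably because other surfaces got into the points. A rectangle fit to the same points gave 58.8°, and the lever, which the strap carries, gave 58.7°.
- **Cover and bystanders:** I checked these only by eye. In the final pictures they look where they started, and the gripper is well clear with about zero force.

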